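# Turn mounted specimens over from tray to tray

## Robot

A 6-joint arm with a two-finger parallel gripper is mounted at the origin on a cart in front of the work surface, level with it; the furniture and walls round the work are solid. World frame = base frame: x ahead of the robot, y to its left, z up, the work surface at z = 0. Lengths are in m, angles in rad, forces in N, time in s.
With the tool pointing down it reaches from about 0.35 to 0.975 m from the base axis. Payload 4.9 kg.
Tool frame: the origin (TCP) lies at the very end of the fingers, on their centre line; the grasp point (between the pads) lies 19 mm behind it; z points along the fingers, y is the line along which they close (so a half turn about z gives the same grasp; the last joint's range is limited). The gripper opens to 85 mm and grips with 20 to 120 N. Pads are 22 mm wide; open, the fingers measure 114 mm over their backs; the gripper's body (76 mm by 85 mm) begins 54 mm behind the grasp point. The pads swing forward as they close: fully open they stand 13 mm farther back than shut.
Start: joints at [1.048, 0.053, 1.613, -0, 1.476, -0.119], TCP at [0.246, 0.575, 0.231] pointing down, gripper open.
Joint ranges: [-3.01, 3.01], [-1.01, 2.22], [0.06, 2.58], [-1.02, 4.17], [0.09, 2.62], [-3.14, 3.14]. Speed limits (rad/s): [2.57, 2.57, 3.14, 3.14, 3.14, 3.14].

## Interface

Orientations are given as a rotation vector (axis times angle).
In Python, from station import get_obs, get_image, finish_job gives the robot as it stands. The module is installed in compiled form; this text tells all that it offers.
- The arm moves only by the tool carry_out, never from a script. Its argument "rows" is a list of rows, each a list of 7 numbers: the turn, a rotation vector about the tool's x, y, z as a fraction of full scale, then the shift along the tool's x, y, z as a fraction of full scale, then the closure, from -1 (fully open) to 1 (shut). A call has 1 to 5 rows; each row is the pose to reach, as a shift and turn from the pose commanded when the call began, along the tool's axes at that moment, turning the shorter way round; what a row does not reach only later rows make up. Full scale, the value 1, is 300 mm for a shift and pi rad for a turn. A row lasts 1/10 s, in which the tool goes at most 50 mm and 8.59 degrees, less where a joint would pass 70% of its speed; a pose out of reach is approached as far as the arm can. A call with a number of a shift or a turn outside -1 to 1 is refused whole. A call with a gripper value outside its range is refused whole. The fingers move at their own pace and stop on an object; "force" is the grip in N (left out, the last holds). Time passes only in rows, so rows that repeat a pose let the fingers close. It gives the time, the measured TCP pose, the force, the opening and the grip force at its end, in the units of the state.
- get_obs(): the state, without advancing time (a new reading comes with each control period).
- get_image(name): name is "side" or "top"; returns a dict with "img" (480x640x3 uint8, blue, green, red), "mtx" (3x3 intrinsics, pixels), "D" ([k1, k2, p1, p2, k3] as OpenCV has them; the pictures are not rectified), "R" (3x3) and "t" (3): a world point X has camera coordinates R X + t. Camera axes: x right, y down, z forward; pixel columns grow to the right and rows downward; lengths in m; the calibration is good to about 2 mm. A picture is of the moment at which its call begins. There is no depth.
- finish_job(): hands the job in; it is judged then, once.
The state is a dict: "t": time; "q": joint angles; "dq": joint speeds; "effort": joint torques, N m; "tool_pos": TCP position; "tool_rot": TCP orientation; "contact_force": force on the tool from outside, world axes, zero at the start; "wrist_torque": the same for the moment, N m; "opening": finger opening in m; "grip_force": force on a finger pad.
Only numpy, scipy, OpenCV 4.12 (cv2) and the standard library are available. Lean on these libraries where they do the work, as an engineer would, in place of code of your own. Each camera call takes 0.05 s, during which the arm holds its last target. There are 200 camera calls.

## Task

Turn the two specimen pucks in the turnover fixture over into an empty tray: take the loose blue tray (not the orange one), lay it face-down, as it already lies, on the matching blue tray in the fixture's swinging frame, seated flat between the guides, and let go of it. Then swing the frame by its black bar all the way over onto its other stops, so that both pucks drop into the loose tray, and let go of the bar.

Things in the scene. Friction and masses are not known exactly. Their poses are not given: they have to be found in the camera images.
- tray_blue: Loose empty blue tray, face-down left of the fixture; a like orange one is not wanted. Plate 110 (x) x 60 (y) x 16 (z) mm, 152 over its end ears, 120 g; two round pockets 38 wide, 10 deep at x = +-26. Origin: centre of the open face, z to the back (up at start). Grip rib on the back along x: 60 long, 12 thick (y), z = 16 to 44; take it from above. A half turn about z makes no difference.
- nest (a point): Centre of the top face of the full tray fixed in the swinging frame, 60 mm over the bench at start; moves with the frame. z up at start, x along the hinge, +y to the hinge (axis at y = +64 mm, z = 0). The loose tray is seated with its origin here (within the guides' 3 mm play), z alike, x parallel either way. Guides 25 mm high round it: flared tops centre a tray lowered up to 5 mm off.
- bar (a point): Centre of the frame's black grip bar: 12 mm thick, along x, 90 mm free length, 44 mm free to the tray. Axes as nest; it is at nest y = -78, z = 0 mm, so 142 mm from the hinge. It swings 180 degrees up and over to the robot's left, down to 60 mm high again (z then down). About 3 to 8 N; damped, so it sinks slowly. The bar may turn in the fingers, so the gripper can stay pointing down.
- puck_a: Mounted specimen: black disc 30 mm wide, 12 high, 30 g, loose in the full tray's 13 mm deep pocket at x = -26 mm of the nest. Origin at its centre, z up at start. (A dark steel catch on the frame slides over the loose tray's ears by itself as the frame rises, holding from about 30 degrees on, and keeps the tray on upside down; nothing need be done to it.)
- puck_b: The same, in the pocket at x = +26 mm of the nest.
There are look-alikes about, which are no part of the job. Of the things like the tray_blue, leave any that is green; of the rest the larger one is meant.

How it is judged:
On the way:
1. the loose blue tray lies seated face-down on the full tray, let go, before the frame is swung (horizontal distance between tray_blue and nest below 0.008 m and z of tray_blue in the frame of nest between -0.003 and 0.003 m and angle between each of tray_blue, nest's own z axis and vertical below 0.1 rad and angle between the x axis of tray_blue and the x axis of nest, either way round below 0.15 rad and contact force between the fingers and tray_blue below 0.1 N), for 0.2 s.
At the end, for the whole second after the job is handed in: The frame lies over on its far stops (within 8 degrees), the loose blue tray hangs under it open face up (within 10 degrees, within 10 mm of its seat), and both pucks lie turned over in that tray's pockets (centre at least 1 mm below its open face, within 14 degrees of flat), all at rest (angle between nest's own z axis and vertical above 3 rad and angle between tray_blue's own z axis and vertical above 2.97 rad and distance between tray_blue and nest below 0.01 m and z of each of puck_a, puck_b in the frame of tray_blue above 0.001 m and horizontal distance between each of puck_a, puck_b and tray_blue below 0.04 m and linear speed of each of puck_a, puck_b, tray_blue below 0.02 m/s and angle between each of puck_a, puck_b's own z axis and vertical above 2.9 rad); the robot touches nothing.
It also fails if it takes over 53 s, if anything falls off the work surface, if the arm or the gripper's body presses on something with over 40 N, if the wrist force passes 120 N, or if a joint passes its speed limit or range.

## Working session

There is one attempt and no reset: what is moved stays moved. The work goes in short steps, Python scripts to look and compute and a tool call to move; the robot and the scene stay as the last step left them, time stands still between calls to the robot, and variables do not carry over. Pictures are saved under pics/ and viewed, at most 10 in all, crops included, and the job is handed in when it is done.

Besides the shell and the picture viewer there is one more tool, called after "Emit:" as name([rows], argument=value, ...), one row to a line, values as JSON. carry_out: Moves the arm, as the interface text tells. Shift numbers are shares of 300 mm and turn numbers shares of pi rad, none past 1 either way. Its arguments: {"type":"object","properties":{"rows":{"type":"array"},"force":{"type":"number"}},"required":["rows"]}

```bash
mkdir -p pics; python3 - <<'E'
from station import *
import cv2
o=get_obs();print({k:o[k] for k in('t','tool_pos','tool_rot','opening','contact_force')})
for n in('top','side'):
    d=get_image(n);cv2.imwrite(f'pics/{n}0.png',d['img']);print(n,d['mtx'].tolist(),d['D'],(-d['R'].T@d['t']))
    print(d['R'])
E
```

```text
{'t': 0.0, 'tool_pos': array([0.24527206, 0.57417986, 0.2300537 ]), 'tool_rot': array([-6.29890437e-01, -3.07713721e+00,  3.07545687e-03]), 'opening': 0.08542199268276246, 'contact_force': array([ 0.15148771,  0.81752801, -1.24429919])}
top [[512.6333409027076, 0.0, 323.291567224788], [0.0, 512.6333409027076, 233.43882489259602], [0.0, 0.0, 1.0]] [-0.06356467  0.          0.          0.          0.        ] [0.35192649 0.15783475 1.44879957]
[[ 0.02030665 -0.99976416  0.007698  ]
 [-0.99287278 -0.02106988 -0.11730173]
 [ 0.11743627 -0.00526113 -0.99306649]]
side [[512.5556381368046, 0.0, 323.8430116756362], [0.0, 512.5556381368046, 247.2701493532537], [0.0, 0.0, 1.0]] [-0.09568102  0.          0.          0.          0.        ] [ 0.05029394 -0.33043065  0.98105568]
[[ 0.72632391 -0.6873101   0.00764214]
 [-0.55293195 -0.59085046 -0.58750489]
 [ 0.40831341  0.42249327 -0.80918453]]
```

View pics/top0.png

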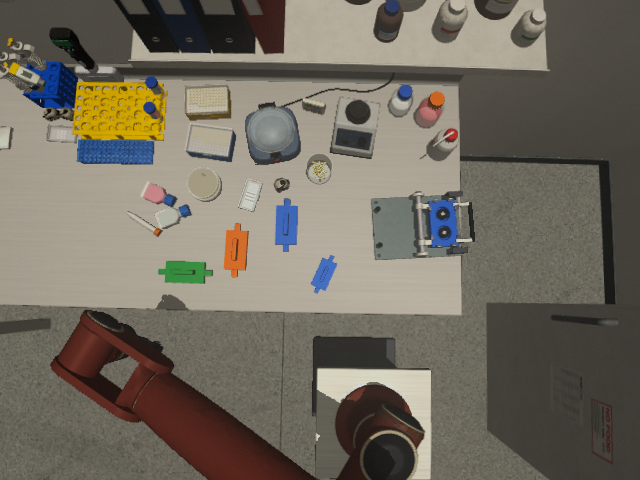

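View pics/side0.png

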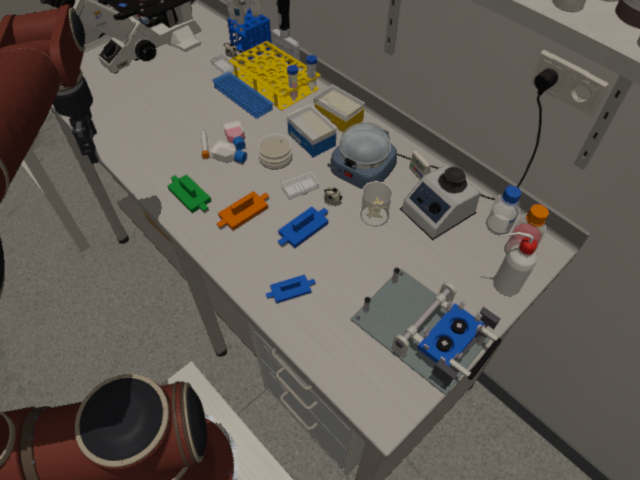

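The top view shows the large blue tray at (286,224), a smaller blue look-alike at (324,274), and orange and green ones to the left. The fixture's full tray is at (443,223), the bar at about (471,222), and the hinge at about x=420.

```bash
cat > h.py <<'E'
from station import *
import cv2, numpy as np
from scipy.spatial.transform import Rotation as Ro
def plane(d,px,z):
    u=cv2.undistortPoints(np.float64(px).reshape(-1,1,2),d['mtx'],d['D']).reshape(-1,2)
    r=np.c_[u,np.ones(len(u))]@d['R']; c=-d['R'].T@d['t']
    return c+r*((z-c[2])/r[:,2])[:,None]
def blobs(d,lo=(100,120,60),hi=(125,255,255),amin=150):
    m=cv2.inRange(cv2.cvtColor(d['img'],cv2.COLOR_BGR2HSV),lo,hi)
    cs,_=cv2.findContours(m,cv2.RETR_EXTERNAL,cv2.CHAIN_APPROX_NONE)
    return [c for c in cs if cv2.contourArea(c)>amin]
def rect(p):
    (c,s,a)=cv2.minAreaRect(np.float32(p[:,:2]*1000)); 
    if s[0]<s[1]: s=s[::-1]; a+=90
    return np.round(c,1),np.round(s,1),round((a+90)%180-90,1)
E
python3 - <<'E'
from h import *
for n in('top','side'):
    d=get_image(n)
    for c in blobs(d):
        x,y,w,h=cv2.boundingRect(c)
        if n=='top' and not(260<x<480 and y>180): continue
        if n=='side' and not y>180: continue
        for z in (.016,.06): print(n,(x,y,w,h),z,*rect(plane(d,c,z)))
    for z,pts in ((.06,[[471,204],[471,240]] if n=='top' else [[497,340],[470,372]]),): print(plane(d,pts,z))
d=get_image('top');cv2.imwrite('pics/c1.png',cv2.resize(d['img'][180:270,360:490],None,fx=6,fy=6,interpolation=2))
E
```

```text
top (311, 256, 26, 37) 0.016 [407.8 147.6] [110.9  43.5] -22.9
top (311, 256, 26, 37) 0.06 [406.1 148. ] [107.5  42.2] -22.9
top (428, 200, 30, 47) 0.016 [ 558.5 -187.4] [132.5  75.9] 3.8
top (428, 200, 30, 47) 0.06 [ 552.2 -176.8] [128.4  73.6] 3.8
top (275, 199, 22, 53) 0.016 [543.5 256.2] [148.3  58.6] -0.1
top (275, 199, 22, 53) 0.06 [537.7 253.2] [143.7  56.8] -0.1
[[ 0.60688422 -0.25669046  0.06      ]
 [ 0.50663237 -0.25522944  0.06      ]]
side (417, 304, 68, 62) 0.016 [ 574.9 -172.1] [144.2  78.1] 4.8
side (417, 304, 68, 62) 0.06 [ 550.9 -179.3] [137.6  74.5] 4.8
side (266, 275, 49, 28) 0.016 [407.  143.2] [110.6  48.1] -23.3
side (266, 275, 49, 28) 0.06 [390.7 121.6] [105.5  45.9] -23.3
side (278, 207, 50, 40) 0.016 [544.3 253.3] [150.8  65.9] -0.2
side (278, 207, 50, 40) 0.06 [521.8 226.7] [143.9  62.9] -0.2
side (503, 186, 18, 18) 0.016 [1005.1  -33.7] [62.1 40.4] 21.5
side (503, 186, 18, 18) 0.06 [961.6 -47.2] [59.3 38.6] 21.5
[[ 0.61011724 -0.25143461  0.06      ]
 [ 0.51654492 -0.25500235  0.06      ]]
```

View pics/c1.png

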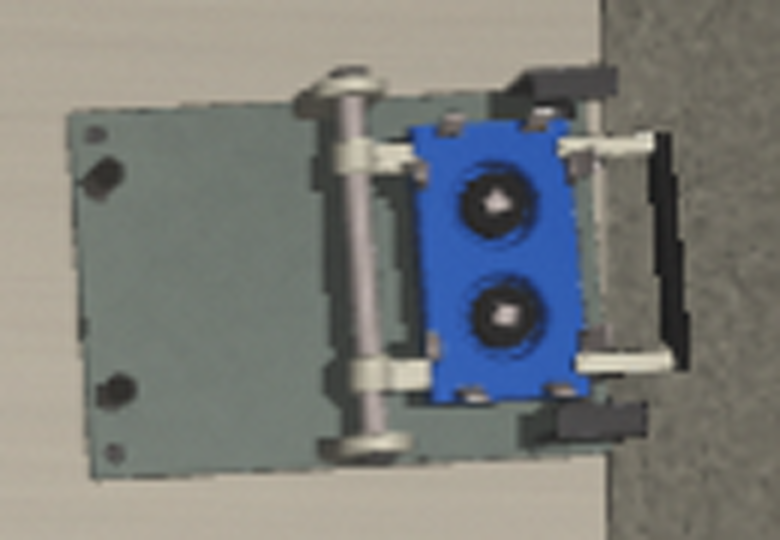

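The crop shows the fixture turned about 4° counter-clockwise. The nest centre is at px (443.4,223.5) and the bar centre at (471.8,221.8). The bar's offset from the nest matches the given 78 mm, so I'll take these estimates and move.

```bash
cat >> h.py <<'E'
def rel(pos,yaw):
    """shift/turn row numbers to a tool-down pose whose y axis lies along world y turned by yaw (deg)"""
    o=get_obs(); R0=Ro.from_rotvec(o['tool_rot']); best=None
    for k in (0,180):
        Rt=Ro.from_euler('z',yaw+k,degrees=True)*Ro.from_euler('x',np.pi)
        v=(R0.inv()*Rt).as_rotvec()
        if best is None or np.linalg.norm(v)<np.linalg.norm(best): best=v
    s=R0.inv().apply(np.array(pos)-o['tool_pos'])
    print('t',o['t'],'tcp',o['tool_pos'].round(4),'q6',o['q'][5].round(2),'row',(best/np.pi).round(4).tolist(),(s/.3).round(4).tolist(),'mm',(s*1000).round(1))
E
python3 -c "
from h import *
rel([.5435,.2555,.14],0)"
```

```text
t 0.25 tcp [0.2454 0.5745 0.2307] q6 -0.12 row [-0.0003, -0.0001, -0.1285] [-1.3316, -0.587, 0.3027] mm [-399.5 -176.1   90.8]
```

Emit:
carry_out([
  [0,0,-0.064,-0.67,-0.29,0.1,-0.3],
  [0,0,-0.064,-0.67,-0.29,0.1,-0.3],
  [0,0,-0.064,-0.67,-0.29,0.1,-0.3],
  [0,0,-0.064,-0.67,-0.29,0.1,-0.3],
  [0,0,-0.064,-0.67,-0.29,0.1,-0.3],
], force=40)

```text
t: 0.75
tool_pos: [0.3981, 0.4128, 0.2004]
tool_rot: [-0.323, -3.125, 0.002]
contact_force: [0.5, 0.6, 0.6]
opening: 0.0554
grip_force: 0.0
```

```bash
python3 -c "
from h import *
rel([.5435,.2555,.10],0)"
```

```text
t 0.75 tcp [0.3981 0.4128 0.2004] q6 -0.69 row [-0.0005, -0.0, -0.0655] [-0.5817, -0.4137, 0.3354] mm [-174.5 -124.1  100.6]
```

Emit:
carry_out([
  [0,0,-0.0655,-0.582,-0.414,0.335,-0.3],
  [0,0,-0.0655,-0.582,-0.414,0.335,-0.3],
  [0,0,-0.0655,-0.582,-0.414,0.335,-0.3],
  [0,0,-0.0655,-0.582,-0.414,0.335,-0.3],
  [0,0,-0.0655,-0.582,-0.414,0.335,-0.3],
])

```text
t: 1.25
tool_pos: [0.5431, 0.2567, 0.0993]
tool_rot: [0.003, -3.141, 0.001]
contact_force: [0.1, -0.3, 0.3]
opening: 0.0554
grip_force: 0.0
```

```bash
python3 - <<'E'
from h import *
rel([.5435,.2555,.022],0)
d=get_image('side');cv2.imwrite('pics/s2.png',cv2.resize(d['img'][120:280,200:420],None,fx=3,fy=3))
E
```

```text
t 1.25 tcp [0.5431 0.2567 0.0993] q6 -1.25 row [-0.0002, -0.0003, 0.0006] [-0.0015, -0.0038, 0.2577] mm [-0.5 -1.1 77.3]
```

View pics/s2.png

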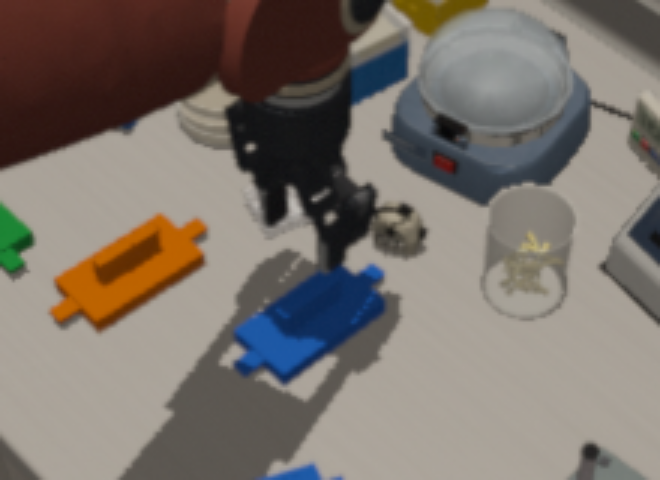

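The gripper stands right above the large blue tray's rib. I'll go down and grip it.

Emit:
carry_out([
  [0,0,0,0,-0.004,0.1,-0.3],
  [0,0,0,0,-0.004,0.18,-0.3],
  [0,0,0,0,-0.004,0.235,-0.3],
  [0,0,0,0,-0.004,0.255,-0.3],
  [0,0,0,0,-0.004,0.255,-0.3],
])

```text
t: 1.8
tool_pos: [0.5416, 0.2578, 0.0236]
tool_rot: [0.005, -3.14, 0.001]
contact_force: [-0.1, -0.2, 0.0]
opening: 0.0557
grip_force: 0.0
```

Emit:
carry_out([
  [0,0,0,0,0,0,1],
  [0,0,0,0,0,0,1],
  [0,0,0,0,0,0,1],
  [0,0,0,0,0,0,1],
  [0,0,0,0,0,0,1],
], force=50)

```text
t: 2.3
tool_pos: [0.5433, 0.2582, 0.0259]
tool_rot: [-0.005, 3.139, 0.001]
contact_force: [-0.2, 0.1, 6.5]
opening: 0.0109
grip_force: 52.8
```

Emit:
carry_out([
  [0,0,0,0,0,0,1],
  [0,0,0,0,0,-0.05,1],
  [0,0,0,0,0,-0.15,1],
  [0,0,0,0,0,-0.3,1],
  [0,0,0,0,0,-0.5,1],
])

```text
t: 2.8
tool_pos: [0.5405, 0.2571, 0.1641]
tool_rot: [0.005, -3.137, 0.002]
contact_force: [0.4, 0.4, -1.0]
opening: 0.0108
grip_force: 51.9
```

```bash
python3 - <<'E'
from h import *
rel([.5515,-.178,.17],4)
d=get_image('side');cv2.imwrite('pics/s3.png',cv2.resize(d['img'][80:280,200:460],None,fx=3,fy=3))
E
```

```text
t 2.8 tcp [0.5405 0.2571 0.1641] q6 -1.25 row [-0.0004, -0.0014, -0.0213] [-0.0324, -1.4506, -0.0178] mm [  -9.7 -435.2   -5.3]
```

View pics/s3.png

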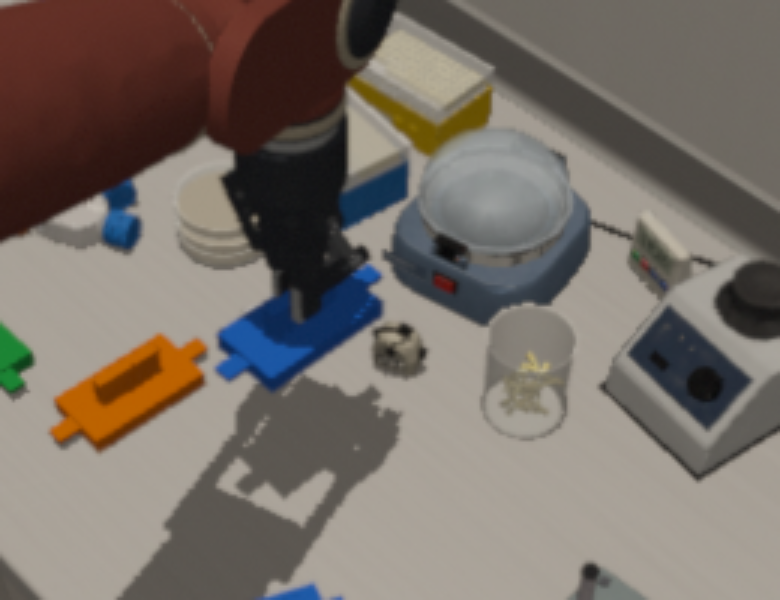

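The tray is held level. I'll carry it over to the nest.

Emit:
carry_out([
  [0,0,-0.005,0,-0.14,-0.01,1],
  [0,0,-0.01,0,-0.28,-0.02,1],
  [0,0,-0.015,-0.01,-0.42,-0.02,1],
  [0,0,-0.02,-0.015,-0.56,-0.02,1],
  [0,0,-0.02,-0.02,-0.7,-0.02,1],
])

```text
t: 3.35
tool_pos: [0.5483, 0.0462, 0.1704]
tool_rot: [0.104, -3.14, -0.0]
contact_force: [0.7, 0.3, -0.9]
opening: 0.0105
grip_force: 51.9
```

```bash
python3 -c "
from h import *
rel([.5515,-.178,.15],4)"
```

```text
t 3.35 tcp [0.5483 0.0462 0.1704] q6 -1.69 row [0.0, -0.0, -0.0011] [0.039, -0.7465, 0.068] mm [  11.7 -223.9   20.4]
```

Emit:
carry_out([
  [0,0,-0.001,0.01,-0.16,0.0,1],
  [0,0,-0.001,0.02,-0.32,0.0,1],
  [0,0,-0.001,0.03,-0.48,0.02,1],
  [0,0,-0.001,0.039,-0.64,0.04,1],
  [0,0,-0.001,0.039,-0.747,0.068,1],
])

```text
t: 3.85
tool_pos: [0.5515, -0.1796, 0.1503]
tool_rot: [-0.105, 3.139, -0.002]
contact_force: [0.6, 0.1, -0.4]
opening: 0.0107
grip_force: 51.9
```

Emit:
carry_out([
  [0,0,0,0,0,0,1],
  [0,0,0,0,0,0,1],
])

```text
t: 4.05
tool_pos: [0.5514, -0.1769, 0.1495]
tool_rot: [0.106, -3.139, -0.002]
contact_force: [-0.9, 0.4, -0.7]
opening: 0.0107
grip_force: 51.9
```

```bash
python3 - <<'E'
from h import *
rel([.5515,-.178,.15],4)
d=get_image('side');cv2.imwrite('pics/s4.png',cv2.resize(d['img'][200:420,320:560],None,fx=2.7,fy=2.7,interpolation=2))
for c in blobs(d):
    x,y,w,h=cv2.boundingRect(c); print((x,y,w,h))
    if x>350: print(rect(plane(d,c,.125+.016)))
E
```

```text
t 4.05 tcp [ 0.5514 -0.1769  0.1495] q6 -2.08 row [0.0004, -0.0003, -0.0007] [-0.0002, -0.0038, -0.0017] mm [-0.1 -1.1 -0.5]
(418, 294, 67, 72)
(array([ 521.4, -186.5]), array([155.1,  78. ]), 3.9)
(266, 275, 49, 28)
(233, 137, 13, 26)
(289, 124, 46, 33)
(213, 74, 59, 44)
(228, 9, 43, 42)
```

View pics/s4.png

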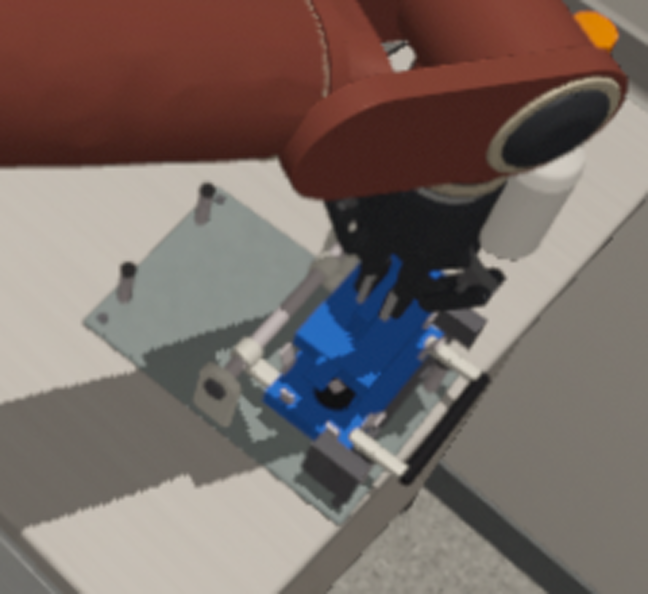

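The tray is held above the nest, squared up with the fixture. I'll lower it in small steps while watching the force.

Emit:
carry_out([
  [0,0,0,0,-0.002,0.05,1],
  [0,0,0,0,-0.002,0.09,1],
  [0,0,0,0,-0.002,0.12,1],
  [0,0,0,0,-0.002,0.14,1],
  [0,0,0,0,-0.002,0.15,1],
])

```text
t: 4.6
tool_pos: [0.5514, -0.1766, 0.1035]
tool_rot: [0.109, -3.138, -0.001]
contact_force: [0.5, -0.3, -1.7]
opening: 0.0107
grip_force: 51.9
```

Emit:
carry_out([
  [0,0,0,0,0,0.01,1],
  [0,0,0,0,0,0.02,1],
  [0,0,0,0,0,0.03,1],
  [0,0,0,0,0,0.04,1],
  [0,0,0,0,0,0.045,1],
])

```text
t: 5.1
tool_pos: [0.5519, -0.1772, 0.0912]
tool_rot: [0.108, -3.14, -0.0]
contact_force: [-0.2, -0.0, -1.0]
opening: 0.0113
grip_force: 51.9
```

Emit:
carry_out([
  [0,0,0,0,0,0.006,1],
  [0,0,0,0,0,0.012,1],
  [0,0,0,0,0,0.016,1],
  [0,0,0,0,0,0.018,1],
])

```text
t: 5.5
tool_pos: [0.5519, -0.1772, 0.0859]
tool_rot: [0.108, -3.139, -0.0]
contact_force: [-0.2, -0.4, 0.7]
opening: 0.0107
grip_force: 52.2
```

Emit:
carry_out([
  [0,0,0,0,0,0.004,1],
  [0,0,0,0,0,0.007,1],
  [0,0,0,0,0,0.007,1],
])

```text
t: 5.8
tool_pos: [0.5522, -0.1773, 0.0858]
tool_rot: [0.109, -3.14, 0.0]
contact_force: [-4.7, 1.3, 8.8]
opening: 0.0109
grip_force: 53.2
```

Emit:
carry_out([
  [0,0,0,0,0,0,0.3],
  [0,0,0,0,0,0,0.3],
  [0,0,0,0,0,0,0.3],
  [0,0,0,0,0,-0.1,0.3],
  [0,0,0,0,0,-0.3,0.3],
])

```text
t: 6.3
tool_pos: [0.549, -0.1759, 0.1597]
tool_rot: [0.108, -3.131, -0.007]
contact_force: [1.6, 0.7, 0.1]
opening: 0.03
grip_force: 0.0
```

Emit:
carry_out([
  [0,0,0,0.0,-0.1,0,0.3],
  [0,0,0,0.0,-0.26,0,0.3],
  [0,0,0,0.0,-0.26,0,0.3],
])

```text
t: 6.6
tool_pos: [0.5576, -0.2594, 0.1646]
tool_rot: [-0.102, 3.139, -0.004]
contact_force: [0.1, -0.4, -0.2]
opening: 0.0299
grip_force: 0.0
```

```bash
python3 - <<'E'
from h import *
rel([.557,-.256,.041],4)
d=get_image('top');cv2.imwrite('pics/t5.png',cv2.resize(d['img'][170:280,360:500],None,fx=5,fy=5,interpolation=2))
d=get_image('side');cv2.imwrite('pics/s5.png',cv2.resize(d['img'][220:420,330:560],None,fx=3,fy=3,interpolation=2))
E
```

```text
t 6.6 tcp [ 0.5576 -0.2594  0.1646] q6 -2.19 row [-0.0009, 0.0004, -0.0016] [0.0018, 0.0128, 0.4121] mm [  0.5   3.8 123.6]
```

View pics/s5.png

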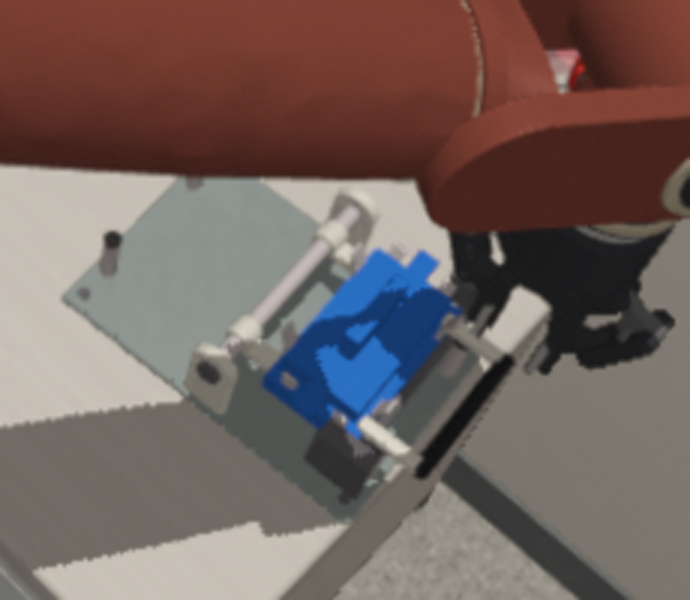

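The tray lies seated flat between the guides. Next I'll go down over the bar.

Emit:
carry_out([
  [0,0,-0.001,0,0.014,0.13,0.3],
  [0,0,-0.001,0,0.014,0.25,0.3],
  [0,0,-0.001,0,0.014,0.33,0.3],
  [0,0,-0.001,0,0.014,0.38,0.3],
  [0,0,-0.001,0,0.014,0.412,0.3],
])

```text
t: 7.2
tool_pos: [0.5565, -0.2495, 0.0387]
tool_rot: [0.115, -3.138, -0.002]
contact_force: [-0.1, -0.4, 0.3]
opening: 0.03
grip_force: 0.0
```

Emit:
carry_out([
  [0,0,0,0,0,0,1],
  [0,0,0,0,0,0,1],
  [0,0,0,0,0,0,1],
  [0,0,0,0,0,0,1],
  [0,0,0,0,0,0,1],
], force=25)

```text
t: 7.7
tool_pos: [0.5571, -0.2574, 0.0426]
tool_rot: [-0.114, 3.139, -0.021]
contact_force: [-4.1, -19.5, -2.5]
opening: 0.011
grip_force: 26.5
```

```bash
python3 - <<'E'
from h import *
rel([.557,-.255,.041],4)
th=np.radians(np.arange(0,181,6))
print(np.c_[np.arange(0,181,6),142*(1-np.cos(th))/300,-142*np.sin(th)/300].round(3).tolist())
E
```

```text
t 7.7 tcp [ 0.5571 -0.2574  0.0426] q6 -2.19 row [-0.0042, 0.0001, 0.0008] [-0.0003, 0.0082, 0.0052] mm [-0.1  2.5  1.6]
[[0.0, 0.0, -0.0], [6.0, 0.003, -0.049], [12.0, 0.01, -0.098], [18.0, 0.023, -0.146], [24.0, 0.041, -0.193], [30.0, 0.063, -0.237], [36.0, 0.09, -0.278], [42.0, 0.122, -0.317], [48.0, 0.157, -0.352], [54.0, 0.195, -0.383], [60.0, 0.237, -0.41], [66.0, 0.281, -0.432], [72.0, 0.327, -0.45], [78.0, 0.375, -0.463], [84.0, 0.424, -0.471], [90.0, 0.473, -0.473], [96.0, 0.523, -0.471], [102.0, 0.572, -0.463], [108.0, 0.62, -0.45], [114.0, 0.666, -0.432], [120.0, 0.71, -0.41], [126.0, 0.752, -0.383], [132.0, 0.79, -0.352], [138.0, 0.825, -0.317], [144.0, 0.856, -0.278], [150.0, 0.883, -0.237], [156.0, 0.906, -0.193], [162.0, 0.924, -0.146], [168.0, 0.936, -0.098], [174.0, 0.944, -0.049], [180.0, 0.947, -0.0]]
```

The bar is gripped. The bar lies about 3 mm further out than I commanded, so I'll relieve that offset and start the swing along the arc.

Emit:
carry_out([
  [0,0,0,0,-0.007,-0.025,1],
  [0,0,0,0,-0.007,-0.049,1],
  [0,0,0,0,-0.003,-0.085,1],
  [0,0,0,0,0.005,-0.122,1],
  [0,0,0,0,0.016,-0.155,1],
])

```text
t: 8.2
tool_pos: [0.5564, -0.2491, 0.0884]
tool_rot: [0.113, -3.139, 0.01]
contact_force: [-3.8, -9.6, -3.0]
opening: 0.0111
grip_force: 25.5
```

```bash
python3 - <<'E'
from h import *
o=get_obs();print(o['tool_pos'],o['contact_force'],o['wrist_torque'])
d=get_image('side');cv2.imwrite('pics/s6.png',cv2.resize(d['img'][200:420,330:560],None,fx=2.7,fy=2.7,interpolation=2))
E
```

```text
[ 0.55638348 -0.2491033   0.08840344] [-3.78282297 -9.60131422 -3.01876257] [-1.57460867  0.48116172 -0.04235953]
```

View pics/s6.png

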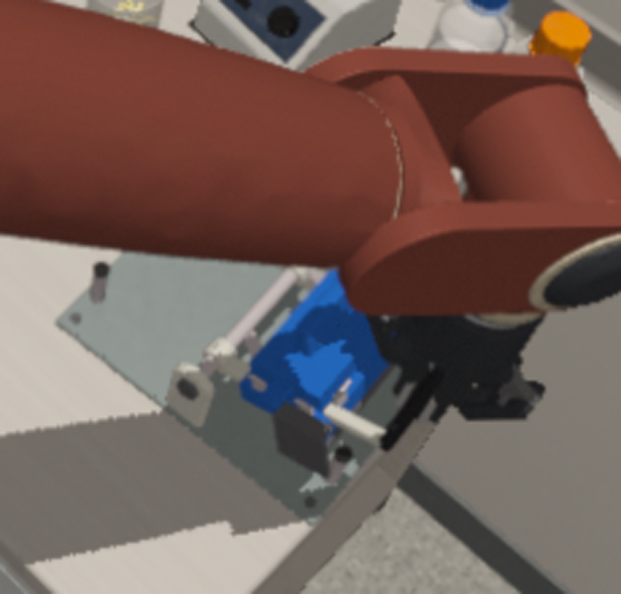

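The frame has risen to about 19° with the tray in place. I'll continue along the arc.

Emit:
carry_out([
  [0,0,0,0,0.017,-0.053,1],
  [0,0,0,0,0.041,-0.096,1],
  [0,0,0,0,0.069,-0.136,1],
  [0,0,0,0,0.102,-0.174,1],
  [0,0,0,0,0.138,-0.208,1],
])

```text
t: 8.75
tool_pos: [0.5534, -0.2074, 0.1516]
tool_rot: [0.112, -3.139, 0.011]
contact_force: [-3.2, -7.6, -0.7]
opening: 0.0107
grip_force: 24.4
```

```bash
python3 - <<'E'
import numpy as np
def f(a): a=np.radians(a);return np.array([142*(1-np.cos(a)),-142*np.sin(a)])/300
for s in range(50,180,30): print(s,[(f(s+6*k)-f(s)).round(3).tolist() for k in range(1,6) if s+6*k<=180])
E
```

```text
50 [[0.04, -0.03], [0.082, -0.055], [0.127, -0.076], [0.174, -0.092], [0.222, -0.104]]
80 [[0.049, -0.006], [0.099, -0.007], [0.148, -0.003], [0.197, 0.007], [0.244, 0.021]]
110 [[0.046, 0.019], [0.089, 0.043], [0.13, 0.072], [0.167, 0.104], [0.201, 0.141]]
140 [[0.03, 0.04], [0.055, 0.082], [0.076, 0.127], [0.092, 0.174], [0.104, 0.222]]
170 [[0.006, 0.049]]
```

Emit:
carry_out([
  [0,0,0,0,0.04,-0.03,1],
  [0,0,0,0,0.082,-0.055,1],
  [0,0,0,0,0.127,-0.076,1],
  [0,0,0,0,0.174,-0.092,1],
  [0,0,0,0,0.222,-0.104,1],
])

```text
t: 9.25
tool_pos: [0.5493, -0.1407, 0.1847]
tool_rot: [-0.112, 3.137, -0.012]
contact_force: [-5.3, -5.9, 7.0]
opening: 0.0111
grip_force: 25.8
```

Emit:
carry_out([
  [0,0,0,0,0.049,-0.006,1],
  [0,0,0,0,0.099,-0.007,1],
  [0,0,0,0,0.148,-0.003,1],
  [0,0,0,0,0.197,0.007,1],
  [0,0,0,0,0.244,0.021,1],
])

```text
t: 9.75
tool_pos: [0.5442, -0.0648, 0.1754]
tool_rot: [-0.113, 3.137, -0.002]
contact_force: [-0.2, -4.5, -1.2]
opening: 0.0107
grip_force: 26.3
```

Emit:
carry_out([
  [0,0,0,0,0.046,0.019,1],
  [0,0,0,0,0.089,0.043,1],
  [0,0,0,0,0.13,0.072,1],
  [0,0,0,0,0.167,0.104,1],
  [0,0,0,0,0.201,0.141,1],
])

```text
t: 10.25
tool_pos: [0.5397, -0.0042, 0.1308]
tool_rot: [-0.114, 3.138, -0.0]
contact_force: [4.3, -2.8, -1.3]
opening: 0.0112
grip_force: 26.0
```

Emit:
carry_out([
  [0,0,0,0,0.03,0.04,1],
  [0,0,0,0,0.055,0.082,1],
  [0,0,0,0,0.076,0.127,1],
  [0,0,0,0,0.092,0.174,1],
  [0,0,0,0,0.104,0.222,1],
])

```text
t: 10.75
tool_pos: [0.5375, 0.0248, 0.0641]
tool_rot: [-0.114, 3.138, -0.006]
contact_force: [5.1, -10.7, -1.5]
opening: 0.0111
grip_force: 24.5
```

Emit:
carry_out([
  [0,0,0,0,0,0.035,1],
  [0,0,0,0,0,0.06,1],
  [0,0,0,0,0,0.075,1],
  [0,0,0,0,0,0.08,1],
  [0,0,0,0,0,0.08,1],
])

```text
t: 11.25
tool_pos: [0.5384, 0.026, 0.0455]
tool_rot: [-0.113, 3.139, 0.0]
contact_force: [-9.3, -2.5, 26.2]
opening: 0.0109
grip_force: 27.6
```

The force says the frame rests on its stops. I'll let go and back off upward.

Emit:
carry_out([
  [0,0,0,0,0,-0.01,0.3],
  [0,0,0,0,0,-0.01,0.3],
  [0,0,0,0,0,-0.01,0.3],
  [0,0,0,0,0,-0.1,0.3],
  [0,0,0,0,0,-0.25,0.3],
])

```text
t: 11.75
tool_pos: [0.5329, 0.0265, 0.1115]
tool_rot: [0.113, -3.128, -0.003]
contact_force: [1.9, -0.1, 1.1]
opening: 0.0303
grip_force: 0.0
```

Emit:
carry_out([
  [0,0,0,0,0.1,-0.15,0.3],
  [0,0,0,0,0.25,-0.3,0.3],
  [0,0,0,0,0.4,-0.4,0.3],
  [0,0,0,0,0.55,-0.4,0.3],
  [0,0,0,0,0.7,-0.4,0.3],
])

```text
t: 12.25
tool_pos: [0.5227, 0.2289, 0.2375]
tool_rot: [-0.112, 3.137, 0.001]
contact_force: [0.6, -0.0, 0.0]
opening: 0.0299
grip_force: 0.0
```

```bash
python3 - <<'E'
from h import *
o=get_obs();print(o['t'],o['tool_pos'],o['contact_force'])
t=get_image('top');d=get_image('side')
a=cv2.resize(t['img'][170:280,340:490],(400,293),interpolation=2);b=cv2.resize(d['img'][200:420,300:560],(400,338),interpolation=2)
c=np.zeros((338,800,3),np.uint8);c[:293,:400]=a;c[:,400:]=b;cv2.imwrite('pics/e.png',c)
E
```

```text
12.25 [0.52273168 0.22893628 0.2374751 ] [ 0.64818084 -0.01375669  0.04550569]
```

View pics/e.png

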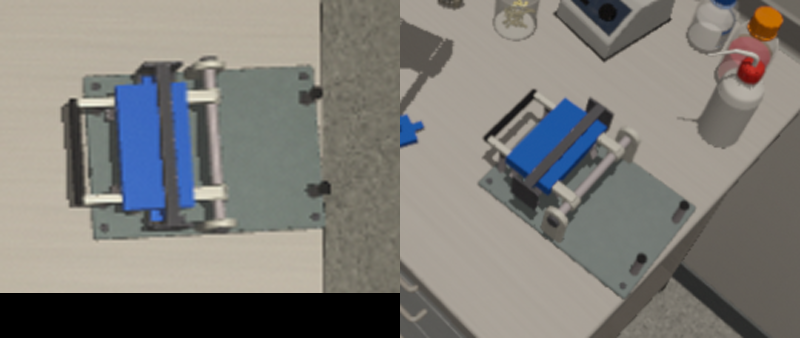

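The picture shows the frame turned over, with the catch holding and no pucks on the bench. The bar's near ends are around top px (368,228). I'll check its height from both views.

```bash
python3 - <<'E'
from h import *
P=[]
for n,roi in(('top',(355,375,200,255)),('side',(345,392,250,300))):
    d=get_image(n);x0,x1,y0,y1=roi
    m=np.uint8(d['img'][y0:y1,x0:x1].max(2)<45)
    k,l,s,c=cv2.connectedComponentsWithStats(m); i=1+s[1:,4].argmax()
    (cx,cy),sz,_=cv2.minAreaRect(np.argwhere(l==i)[:,::-1].astype(np.float32)); px=(cx+x0,cy+y0)
    print(n,px,sz); 
    for z in(.05,.06,.07,.08): print(z,plane(d,[px],z)[0].round(4))
E
```

```text
top (367.0, 228.0) (0.0, 0.0)
0.05 [0.535  0.0304 0.05  ]
0.06 [0.5337 0.0313 0.06  ]
0.07 [0.5324 0.0322 0.07  ]
0.08 [0.5311 0.0331 0.08  ]
side (371.4159870147705, 274.9404582977295) (3.231170177459717, 44.54975128173828)
0.05 [0.5444 0.0316 0.05  ]
0.06 [0.5391 0.0277 0.06  ]
0.07 [0.5338 0.0238 0.07  ]
0.08 [0.5285 0.0199 0.08  ]
```

```bash
python3 -c "
from station import *
print(finish_job())"
```

```text
the job is handed in; nothing more can be done
None
```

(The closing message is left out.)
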